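Pick out the nearly empty flour shaker by its weight

TASK

The two white flour shakers look the same, but one is full and the other is nearly empty and much lighter: lift them to feel which is which. Set the nearly empty one down upright on the dark slate tray, to go for refilling, and leave the full one standing on the worktop. Do not tip either of them over.

Things in the scene. Friction and masses are not known exactly. Their poses are not given: they have to be found in the camera images.
- shaker_1_center (a point): Centre, 53 mm above the foot, of one of two identical white flour shakers: an upright cylinder with a domed cap, 106 mm high; its straight side, 55 mm across, can be gripped 20 to 80 mm above the foot. z is its upright axis. The full shaker weighs 0.55 to 0.75 kg, the nearly empty one 0.13 to 0.19 kg; their places are random, and nothing to be seen tells which is which.
- shaker_2_center (a point): Centre (half-way up, 53 mm above its foot) of the other flour shaker, the same in shape and look; see shaker_1_center.
- tray: Flat dark slate serving tray lying on the worktop, 172 (its x) x 302 (its y) mm and 12 mm thick, without a rim; it does not move. Origin at the centre of its underside, z up: a shaker standing on it has its foot 12 mm above the worktop.
Not all that is in view belongs to the job. What is shaped like the part that bears shaker_1_center but green or pink is not meant.

How it is judged (in metres and radians):
On the way:
1. a shaker is lifted clear of the worktop, by 30 mm or more (height (world z) of any of shaker_1_center, shaker_2_center above 0.083 m), for 0.1 s.
At the end, for the whole second after the job is handed in: The nearly empty shaker, known by its weight of less than 3.5 N on the tray, stands upright (within 10 degrees) and at rest on the slate tray, its axis at least 16 mm inside the tray's edges; the full shaker stands upright (within 10 degrees) and at rest on the worktop, off the tray (((x of shaker_1_center in the frame of tray between -0.07 and 0.07 m and y of shaker_1_center in the frame of tray between -0.135 and 0.135 m and height (world z) of shaker_1_center between 0.059 and 0.071 m and contact force between shaker_1 and tray between 0.5 and 3.5 N and height (world z) of shaker_2_center between 0.047 and 0.059 m) or (x of shaker_2_center in the frame of tray between -0.07 and 0.07 m and y of shaker_2_center in the frame of tray between -0.135 and 0.135 m and height (world z) of shaker_2_center between 0.059 and 0.071 m and contact force between shaker_2 and tray between 0.5 and 3.5 N and height (world z) of shaker_1_center between 0.047 and 0.059 m)) and angle between each of shaker_1_center, shaker_2_center's own z axis and vertical below 0.17 rad and linear speed of each of shaker_1, shaker_2 below 0.02 m/s); the robot touches nothing.
It fails at once if a flour shaker is tipped by more than 35 degrees (angle between any of shaker_1_center, shaker_2_center's own z axis and vertical above 0.61 rad).
It also fails if it takes over 48 s, if anything falls off the work surface, if the arm or the gripper's body presses on something with over 40 N, if the wrist force passes 120 N, or if a joint passes its speed limit or range.

ROBOT

A 7-joint arm with a two-finger parallel gripper is mounted at the origin on a cart in front of the work surface, level with it; the furniture and walls round the work are solid. World frame = base frame: x ahead of the robot, y to its left, z up, the work surface at z = 0. Lengths are in mm, angles in rad, forces in N, time in s.
With the tool pointing down it reaches from about 350 to 900 mm from the base axis. Payload 8.1 kg.
Tool frame: the origin (TCP) lies midway between the tips of the shut fingers; the grasp point (between the pads) lies arm.grasp_offset behind it (arm.grasp_offset is the distance from the TCP to the grasp point, in mm); z points along the fingers, y is the direction in which the jaws open and shut (so a half turn about z gives the same grasp; the last joint's range is limited). The gripper opens to 92 mm and grips with 3 to 60 N. Pads are 19 mm wide; open, the fingers measure 130 mm over their backs; the gripper's body (75 mm by 190 mm) begins 47 mm behind the grasp point.
Start: joints at [-1.281, 0.434, 0.025, 1.573, -0.012, 1.134, -0.075], TCP at [239.263, 577.403, 226.742] pointing down, gripper open.
Joint ranges: [-2.62, 2.62], [-0.44, 2.09], [-1.27, 1.32], [0.08, 2.57], [-1.32, 4.46], [0.12, 2], [-2.74, 2.74]. Speed limits (rad/s): [2.22, 2.22, 3.01, 3.01, 3.14, 3.14, 3.14].

INTERFACE

Orientations are given as a unit quaternion [x, y, z, w].
In Python, from bench import arm gives the robot as it stands.
- The arm moves only by the tool apply_moves, never from a script. Its argument "commands" is a list that holds one entry, the list of rows, each a list of 5 numbers: the opening, from -1 (shut) to 1 (fully open), then the shift along the tool's x, y, z in m, then the turn about the tool's z in degrees. A call has 1 to 8 rows; each row is the pose to reach, as a shift and turn from the pose commanded when the call began, along the tool's axes at that moment; what a row does not reach only later rows make up. A row lasts 1/8 s, in which the tool goes at most 62.5 mm and 10.7 degrees, less where a joint would pass 70% of its speed; a pose out of reach is approached as far as the arm can. A call with a gripper value outside its range is refused whole. The fingers move at their own pace and stop on an object; "grip_force" is the grip in N (left out, the last holds). Time passes only in rows, so rows that repeat a pose let the fingers close. It gives the time, the measured TCP pose, the force and the opening at its end, in the units of the state.
- arm.get_state(): the state, without advancing time (a new reading comes with each control period).
- arm.capture(name): name is "scene" or "top" or "wrist"; returns the picture (384x512x3 uint8, blue, green, red); there is no depth.
- arm.calibration(name): a dict with "mtx" (3x3 intrinsics, pixels), "extrinsics" (4x4, takes a point from world to camera coordinates); the wrist camera has in their place "mount" (4x4, takes a point from camera to tool coordinates, whose origin is the TCP and whose axes are the flange's). Camera axes: x right, y up, looking along -z (the intrinsics and any distortion apply to the point x, -y, -z); pixel columns grow to the right and rows downward; lengths in mm; the calibration is good to about 2 mm. A picture is of the moment at which its call begins: read the wrist's pose just before it. calibration takes no time and is no camera call.
- arm.sign_off(): hands the job in, once; it reports no verdict.
Trained networks look in the newest picture that a camera, given by its name, has taken for a name from the list of things; names that differ only in an ending like _2 or _b are one class to them, and where a whole thing is asked for, a point or a joint stands for the part that bears it (a point fixed in the world has none). Each returns a list of dicts, best first, with "score" (0 to 1); they miss things now and then, are a little off and sometimes report something else, mostly with a low value. They report only what shows in the picture. A call takes as long as a camera call. They do not tell look-alikes from the thing itself.
- arm.spot_in(camera, query): "centre" ([column, row] as shares, 0 to 1, of the picture: columns of its width, rows of its height, amid what is visible of it).
The state is a dict: "time": time; "qpos": joint angles; "dq": joint speeds; "joint_torque": joint torques, N m; "position": TCP position; "orientation": TCP orientation; "contact_force": force on the tool from outside, world axes, zero at the start; "torque": the same for the moment, N m; "grip_width": finger opening in mm.
Only numpy, scipy, OpenCV 4.12 (cv2) and the standard library are available. Lean on these libraries where they do the work, as an engineer would, in place of code of your own. Each camera call takes 0.05 s, during which the arm holds its last target. There are 200 camera calls.

## Working session

There is one attempt and no reset: what is moved stays moved. The work goes in short steps, Python scripts to look and compute and a tool call to move; the robot and the scene stay as the last step left them, time stands still between calls to the robot, and variables do not carry over. Pictures are saved under pics/ and viewed, about 8 in all and at most 12, crops included, and the job is handed in when it is done.

Besides the shell and the picture viewer there is one more tool, called after ">>>" by a JSON object that holds its "fn" and its "kwargs", one argument or row to a line. apply_moves: Moves the arm, as the interface text tells. Its arguments: {"type":"object","properties":{"commands":{"type":"array"},"grip_force":{"type":"number"}},"required":["commands"]}

```bash
mkdir -p pics; ls; cat > h.py <<'E'
from bench import arm
import numpy as np, cv2
def ray(cam,uv):
    c=arm.calibration(cam);K=np.array(c["mtx"]);E=np.array(c["extrinsics"])
    p=np.linalg.inv(K)@[uv[0],uv[1],1];d=np.array([p[0],-p[1],-p[2]])
    R=E[:3,:3];return -R.T@E[:3,3],R.T@d/np.linalg.norm(d)
def plane(cam,uv,z):
    o,d=ray(cam,uv);return o+d*(z-o[2])/d[2]
E
python3 - <<'E'
from h import *
s=arm.get_state();print(s["position"],s["orientation"],s["time"],s["contact_force"],s["grip_width"],getattr(arm,"grasp_offset",None))
for c in("scene","top"):
    im=arm.capture(c);cv2.imwrite(f"pics/{c}.png",im)
    print(c,arm.calibration(c).keys(),np.round(ray(c,(256,192)),2).tolist())
    for q in("shaker_1_center","tray"):
        for r in arm.spot_in(c,q):
            uv=np.array(r["centre"])*[512,384];print(c,q,round(r["score"],2),uv.round(),plane(c,uv,53 if q!="tray" else 12).round())
a=[cv2.imread(f"pics/{c}.png") for c in("scene","top")]
cv2.imwrite("pics/both.png",cv2.resize(np.vstack(a),None,fx=.78,fy=.78))
E
```

```text
pics
[239.07614445 576.90810217 225.92808954] [ 1.95163928e-01  9.80770303e-01 -8.04394233e-04 -8.83169040e-05] 0.0 [-0.72313887 -0.04726968  0.09954931] 91.6859394771611 18.8
scene dict_keys(['mtx', 'extrinsics']) [[-307.38, -662.82, 861.57], [0.63, 0.5, -0.6]]
scene shaker_1_center 0.7 [306. 243.] [ 447. -237.   53.]
scene shaker_1_center 0.66 [340. 252.] [ 474. -325.   53.]
scene shaker_1_center 0.55 [314. 211.] [ 572. -182.   53.]
scene tray 0.94 [207. 179.] [532. 211.  12.]
top dict_keys(['mtx', 'extrinsics']) [[301.46, -5.13, 1056.71], [0.21, -0.04, -0.98]]
top shaker_1_center 0.82 [379. 201.] [ 470. -333.   53.]
top shaker_1_center 0.71 [335. 209.] [ 459. -224.   53.]
top shaker_1_center 0.58 [312. 172.] [ 552. -181.   53.]
top tray 0.79 [144. 190.] [546. 235.  12.]
```

View pics/both.png

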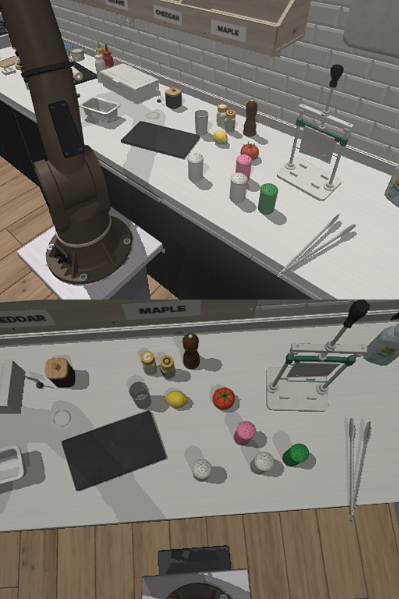

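```bash
python3 - <<'E'
from h import *
s=cv2.imread("pics/scene.png")[160:310,240:400];t=cv2.imread("pics/top.png")[110:260,270:430]
cv2.imwrite("pics/crop.png",np.hstack([cv2.resize(x,None,fx=2.5,fy=2.5,interpolation=2) for x in(s,t)]))
def two(a,b):
    o1,d1=ray("scene",a);o2,d2=ray("top",b)
    k=np.linalg.lstsq(np.c_[d1,-d2],o2-o1,rcond=None)[0];p,q=o1+k[0]*d1,o2+k[1]*d2
    return ((p+q)/2).round(),np.linalg.norm(p-q).round(1)
for a,b in [((306,243),(335,209)),((340,252),(379,201)),((314,211),(312,172)),((207,179),(144,190))]:print(two(a,b))
E
```

```text
(array([ 462., -229.,   37.]), np.float64(0.4))
(array([ 469., -328.,   60.]), np.float64(2.3))
(array([ 555., -184.,   64.]), np.float64(13.8))
(array([555., 238., -12.]), np.float64(5.1))
```

View pics/crop.png

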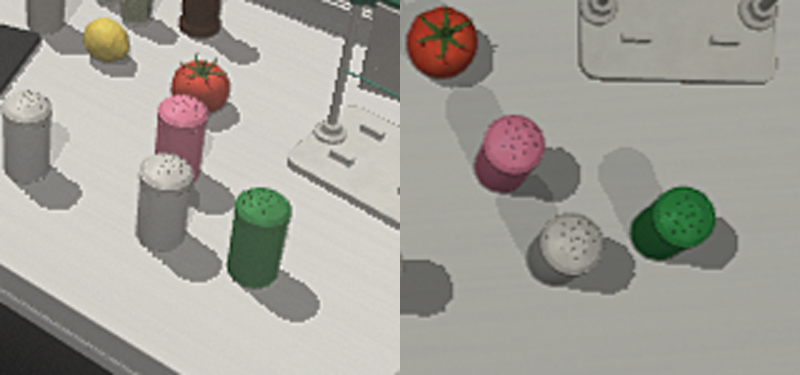

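The crop and pictures show two white shakers. A is at scene (250,213), top (259,217), and B is at scene (306,235), top (338,208). The pink, green and steel look-alikes are excluded by colour. The dark tray is at top (146,192). Next I'll measure the caps and the tray outline.

```bash
cat >> h.py <<'E'
def two(a,b):
    o1,d1=ray("scene",a);o2,d2=ray("top",b)
    k=np.linalg.lstsq(np.c_[d1,-d2],o2-o1,rcond=None)[0];p,q=o1+k[0]*d1,o2+k[1]*d2
    return ((p+q)/2).round(),np.linalg.norm(p-q).round(1)
E
python3 - <<'E'
from h import *
t=cv2.imread("pics/top.png");s=cv2.imread("pics/scene.png")
print("A",two((251,202),(259,217)),"B",two((306,229),(338.4,207.6)))
print("green",two((345,243),(383,197)),"pink",two((313,204),(315.5,167.5)))
for n,im,seed in(("top",t,(146,192)),("scene",s,(207,179))):
    m=(im.max(2)<75).astype(np.uint8)
    m=cv2.morphologyEx(m,cv2.MORPH_OPEN,np.ones((3,3)))
    _,l,st,_=cv2.connectedComponentsWithStats(m);i=l[seed[1],seed[0]];print(n,st[i])
    c=cv2.findContours((l==i).astype(np.uint8),0,2)[0][0][:,0,:]
    P=np.array([plane(n,p,12)[:2] for p in c]).astype(np.float32)
    print(cv2.minAreaRect(P))
E
```

```text
A (array([448., -44.,  93.]), np.float64(4.5)) B (array([ 457., -226.,   89.]), np.float64(2.2))
green (array([ 475., -332.,   89.]), np.float64(3.7)) pink (array([ 555., -184.,   91.]), np.float64(3.1))
top [  79  143  134  102 8108]
((540.7945556640625, 230.50115966796875), (172.5886688232422, 299.4810791015625), 16.502893447875977)
scene [ 155  156  101   47 2745]
((535.8413696289062, 221.92434692382812), (179.23825073242188, 300.7745666503906), 16.184778213500977)
```

>>> {"fn": "apply_moves", "kwargs": {
  "commands": [
    [[1,-0.431,-0.494,0,70],[1,-0.431,-0.494,0,70],[1,-0.431,-0.494,0,70],[1,-0.431,-0.494,0,70],[1,-0.431,-0.494,0,70],[1,-0.431,-0.494,0,70],[1,-0.431,-0.494,0,70],[1,-0.431,-0.494,0,70]]
  ]
}}

```text
time: 1.3
position: [399.1, 101.7, 227.1]
orientation: [0.723, 0.691, 0.001, 0.0]
contact_force: [1.5, 0.1, -0.4]
grip_width: 91.7
```

>>> {"fn": "apply_moves", "kwargs": {
  "commands": [
    [[1,-0.144,0.055,0,0],[1,-0.144,0.055,0,0],[1,-0.144,0.055,0,0],[1,-0.144,0.055,0,0]]
  ]
}}

```text
time: 1.8
position: [447.7, -45.1, 226.9]
orientation: [0.724, 0.69, -0.0, 0.0]
contact_force: [0.5, 0.1, -0.2]
grip_width: 91.6
```

```bash
cat >> h.py <<'E'
from scipy.spatial.transform import Rotation as Rn
def wplane(uv,z,s):
    c=arm.calibration("wrist");K=np.array(c["mtx"]);M=np.array(c["mount"])
    p=np.linalg.inv(K)@[uv[0],uv[1],1];R=Rn.from_quat(s["orientation"]).as_matrix()
    d=R@M[:3,:3]@[p[0],-p[1],-p[2]];o=R@M[:3,3]+s["position"]
    return o+d*(z-o[2])/d[2]
def state():
    s=arm.get_state();R=Rn.from_quat(s["orientation"]).as_matrix()
    print("t",round(s["time"],2),np.round(s["position"],1),"x",R[:2,0].round(3),"y",R[:2,1].round(3),"F",np.round(s["contact_force"],2),"w",round(s["grip_width"],1));return s
def shift(s,xyz):print("shift mm",(Rn.from_quat(s["orientation"]).as_matrix().T@(np.array(xyz)-s["position"])).round(1))
def find(z=53):
    s=state();im=arm.capture("wrist")
    for r in arm.spot_in("wrist","shaker_1_center"):
        uv=np.array(r["centre"])*[512,384];print(round(r["score"],2),uv.round(),wplane(uv,z,s).round())
    return s,im
E
python3 - <<'E'
from h import *
s,im=find();cv2.imwrite("pics/w1.png",im)
print(wplane((256,192),53,s))
shift(s,(448,-44,54))
E
```

```text
t 1.8 [447.7 -45.1 226.9] x [0.048 0.999] y [ 0.999 -0.048] F [ 0.49  0.06 -0.24] w 91.6
0.92 [273. 303.] [ 460. -217.   53.]
0.56 [340. 297.] [ 546. -213.   53.]
[445.46998069 -66.91760716  53.        ]
shift mm [  1.3   0.2 172.9]
```

View pics/w1.png

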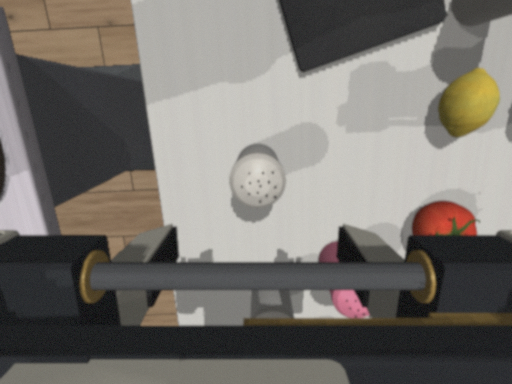

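The wrist view shows shaker A's cap at pixel (258,181) and the tray corner at the top. The first detection, at (273,303), is B, partly hidden behind the gripper.

```bash
python3 - <<'E'
from h import *
s=state();print(wplane((258,181),100,s),wplane((258,187),80,s),wplane((273,303),70,s))
E
```

```text
t 1.9 [447.1 -42.4 226.6] x [0.044 0.999] y [ 0.999 -0.044] F [ 0.3  -0.    0.11] w 92.1
[448.19405926 -39.07542408 100.        ] [447.70004427 -50.63179328  80.        ] [ 459.50877371 -201.75113008   70.        ]
```

>>> {"fn": "apply_moves", "kwargs": {
  "commands": [
    [[1,0,0,0.06,0],[1,0,0,0.11,0],[1,0,0,0.15,0],[1,0,0,0.174,0],[1,0,0,0.174,0],[0,0,0,0.174,0],[-1,0,0,0.174,0],[-1,0,0,0.174,0]]
  ],
  "grip_force": 30
}}

```text
time: 2.9
position: [447.9, -42.5, 53.5]
orientation: [0.722, 0.692, 0.001, 0.0]
contact_force: [0.4, 0.6, 0.2]
grip_width: 66.3
```

>>> {"fn": "apply_moves", "kwargs": {
  "commands": [
    [[-1,0,0,0,0],[-1,0,0,0,0],[-1,0,0,0,0],[-1,0,0,0,0]]
  ]
}}

```text
time: 3.4
position: [447.8, -42.7, 53.1]
orientation: [0.722, 0.691, 0.0, 0.0]
contact_force: [-0.3, 0.7, 6.3]
grip_width: 54.5
```

>>> {"fn": "apply_moves", "kwargs": {
  "commands": [
    [[-1,0,0,-0.02,0],[-1,0,0,-0.045,0],[-1,0,0,-0.07,0],[-1,0,0,-0.07,0],[-1,0,0,-0.07,0],[-1,0,0,-0.07,0],[-1,0,0,-0.07,0]]
  ]
}}

```text
time: 4.28
position: [446.8, -42.9, 122.0]
orientation: [0.722, 0.691, -0.001, -0.0]
contact_force: [0.4, 0.0, -7.7]
grip_width: 54.2
```

```bash
python3 - <<'E'
from h import *
s=state();print(wplane((256,181),100,s));arm.capture("scene");s=state()
E
```

```text
t 4.28 [446.8 -42.9 122. ] x [0.044 0.999] y [ 0.999 -0.044] F [ 0.36  0.01 -7.75] w 54.2
[447.71741825 -13.22025289 100.        ]
t 4.33 [446.9 -42.9 122.2] x [0.044 0.999] y [ 0.999 -0.044] F [-0.58 -0.9  -6.28] w 54.3
```

A weighs about 7 N, so it is the full one. I'll set it back down and go to B.

>>> {"fn": "apply_moves", "kwargs": {
  "commands": [
    [[-1,0,0,0.03,0],[-1,0,0,0.055,0],[-1,0,0,0.066,0],[-1,0,0,0.07,0],[-1,0,0,0.07,0],[0,0,0,0.07,0],[1,0,0,0.07,0],[1,0,0,0.07,0]]
  ]
}}

```text
time: 5.32
position: [448.1, -42.8, 53.2]
orientation: [0.722, 0.691, 0.001, 0.0]
contact_force: [0.2, 0.5, 0.6]
grip_width: 70.0
```

>>> {"fn": "apply_moves", "kwargs": {
  "commands": [
    [[1,0,0,0,0],[1,0,0,0,0],[1,0,0,-0.04,0],[1,0,0,-0.1,0],[1,0,0,-0.16,0],[1,0,0,-0.18,0],[1,0,0,-0.18,0]]
  ]
}}

```text
time: 6.2
position: [448.3, -42.6, 234.1]
orientation: [0.722, 0.692, 0.002, 0.001]
contact_force: [0.3, 0.2, -0.4]
grip_width: 91.6
```

>>> {"fn": "apply_moves", "kwargs": {
  "commands": [
    [[1,-0.18,0.017,0,26],[1,-0.18,0.017,0,26],[1,-0.18,0.017,0,26],[1,-0.18,0.017,0,26],[1,-0.18,0.017,0,26]]
  ]
}}

```text
time: 6.82
position: [455.7, -223.0, 231.4]
orientation: [0.86, 0.511, -0.001, -0.001]
contact_force: [-0.3, 0.8, -0.2]
grip_width: 91.6
```

```bash
python3 - <<'E'
from h import *
s,im=find(90);cv2.imwrite("pics/w2.png",im)
E
```

```text
t 6.83 [ 455.7 -223.   231.4] x [0.478 0.878] y [ 0.878 -0.478] F [-0.31  0.85 -0.17] w 91.6
0.93 [327.  99.] [ 553. -184.   90.]
0.65 [263. 182.] [ 461. -227.   90.]
0.58 [310. 239.] [ 476. -308.   90.]
```

View pics/w2.png

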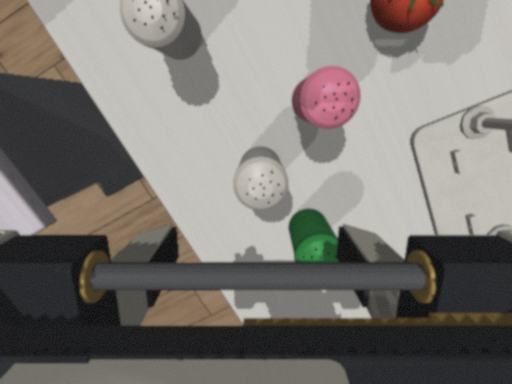

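The wrist view shows B's cap at (261,182), centred under the gripper, with pink at (330,97) and green at (318,245) clear of the jaw line. A still stands upright at (153,12). I'll descend on B.

>>> {"fn": "apply_moves", "kwargs": {
  "commands": [
    [[1,0,0.002,0.06,0],[1,0,0.002,0.12,0],[1,0,0.002,0.16,0],[1,0,0.002,0.178,0],[1,0,0.002,0.178,0],[0,0,0.002,0.178,0],[-1,0,0.002,0.178,0],[-1,0,0.002,0.178,0]]
  ]
}}

```text
time: 7.92
position: [458.8, -224.4, 55.6]
orientation: [0.859, 0.511, 0.001, 0.001]
contact_force: [-0.4, -0.3, 0.5]
grip_width: 66.3
```

>>> {"fn": "apply_moves", "kwargs": {
  "commands": [
    [[-1,0,0,0,0],[-1,0,0,0,0],[-1,0,0,0,0],[-1,0,0,0,0]]
  ]
}}

```text
time: 8.43
position: [458.4, -224.3, 55.0]
orientation: [0.859, 0.511, 0.0, 0.0]
contact_force: [-0.5, 0.7, 6.9]
grip_width: 54.0
```

>>> {"fn": "apply_moves", "kwargs": {
  "commands": [
    [[-1,0,0,-0.02,0],[-1,0,0,-0.06,0],[-1,0,0,-0.12,0],[-1,0,0,-0.16,0],[-1,0,0,-0.16,0],[-1,0,0,-0.16,0],[-1,0,0,-0.16,0],[-1,0,0,-0.16,0]]
  ]
}}

```text
time: 9.43
position: [457.6, -224.1, 213.8]
orientation: [0.86, 0.511, -0.001, -0.001]
contact_force: [-0.8, 0.5, -1.2]
grip_width: 54.3
```

```bash
python3 - <<'E'
from h import *
s=state();arm.capture("scene");s=state();shift(s,(532,215,215))
E
```

```text
t 9.43 [ 457.6 -224.1  213.8] x [0.478 0.879] y [ 0.879 -0.478] F [-0.84  0.46 -1.23] w 54.3
t 9.47 [ 457.7 -224.2  214. ] x [0.478 0.879] y [ 0.879 -0.478] F [ 0.28  0.19 -1.1 ] w 54.1
shift mm [ 421.4 -144.5   -1.1]
```

B weighs about 1.2 N, so it is the nearly empty one. I'll carry it to the tray.

>>> {"fn": "apply_moves", "kwargs": {
  "commands": [
    [[-1,0.04,-0.014,0,-8],[-1,0.095,-0.032,0,-16],[-1,0.15,-0.051,0,-24],[-1,0.205,-0.07,0,-32],[-1,0.26,-0.089,0,-40],[-1,0.315,-0.108,0,-48],[-1,0.37,-0.127,0,-48],[-1,0.421,-0.144,0,-48]]
  ]
}}

```text
time: 10.48
position: [532.5, 216.4, 214.3]
orientation: [0.577, 0.817, -0.0, -0.0]
contact_force: [1.1, 0.1, -0.9]
grip_width: 54.3
```

>>> {"fn": "apply_moves", "kwargs": {
  "commands": [
    [[-1,0,0,0,0],[-1,0,0,0,0]]
  ]
}}

```text
time: 10.72
position: [532.4, 213.7, 214.1]
orientation: [0.577, 0.817, -0.001, 0.0]
contact_force: [0.8, -0.2, -1.2]
grip_width: 54.6
```

```bash
python3 - <<'E'
from h import *
s=state();cv2.imwrite("pics/b3.png",np.vstack([cv2.resize(arm.capture(c),None,fx=.78,fy=.78) for c in("scene","wrist")]));shift(s,(532,215,67))
E
```

```text
t 10.72 [532.4 213.7 214.1] x [-0.334  0.943] y [0.943 0.334] F [ 0.75 -0.23 -1.19] w 54.6
shift mm [  1.5   0.2 147.1]
```

View pics/b3.png

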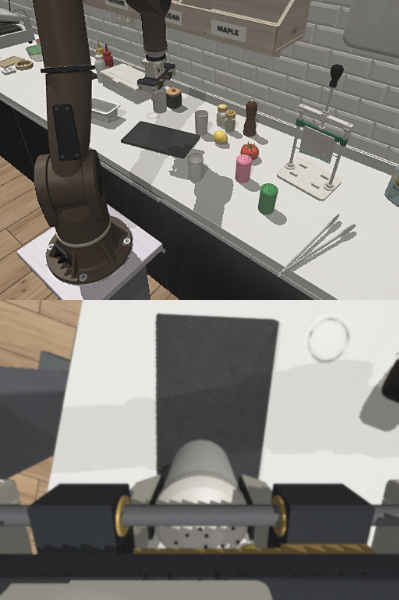

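The shaker is held upright over the tray: in the wrist half of the picture it is centred on the dark slab. A stands upright in the scene view. I'll lower it.

>>> {"fn": "apply_moves", "kwargs": {
  "commands": [
    [[-1,0,0,0.04,0],[-1,0,0,0.08,0],[-1,0,0,0.115,0],[-1,0,0,0.135,0],[-1,0,0,0.143,0],[-1,0,0,0.147,0],[-1,0,0,0.147,0],[-1,0,0,0.147,0]]
  ]
}}

```text
time: 11.82
position: [533.1, 214.6, 68.5]
orientation: [0.577, 0.817, 0.001, 0.0]
contact_force: [0.1, 0.3, -1.3]
grip_width: 54.3
```

>>> {"fn": "apply_moves", "kwargs": {
  "commands": [
    [[-1,0,0,0.001,0],[-1,0,0,0.002,0],[-1,0,0,0.002,0],[-1,0,0,0.002,0]]
  ]
}}

```text
time: 12.32
position: [533.0, 214.6, 67.1]
orientation: [0.577, 0.817, 0.001, 0.0]
contact_force: [-4.4, -0.8, 12.2]
grip_width: 54.5
```

Contact is felt: 12 N upward. I'll release and retreat.

>>> {"fn": "apply_moves", "kwargs": {
  "commands": [
    [[-0.2,0,0,-0.001,0],[0.4,0,0,-0.001,0],[1,0,0,-0.001,0],[1,0,0,-0.001,0],[1,0,0,-0.001,0],[1,0,0,-0.001,0]]
  ]
}}

```text
time: 13.08
position: [532.6, 214.4, 66.7]
orientation: [0.577, 0.817, -0.0, -0.0]
contact_force: [0.0, 0.7, -0.3]
grip_width: 91.4
```

>>> {"fn": "apply_moves", "kwargs": {
  "commands": [
    [[1,0,0,-0.03,0],[1,0,0,-0.08,0],[1,0,0,-0.14,0],[1,0,0,-0.17,0],[1,0,0,-0.17,0],[1,0,0,-0.17,0]]
  ]
}}

```text
time: 13.82
position: [532.0, 214.3, 235.9]
orientation: [0.577, 0.817, -0.0, -0.0]
contact_force: [-0.3, 0.7, -0.8]
grip_width: 92.0
```

```bash
python3 - <<'E'
from h import *
s=state();cv2.imwrite("pics/b4.png",np.vstack([cv2.resize(arm.capture(c),None,fx=.78,fy=.78) for c in("scene","wrist")]))
for r in arm.spot_in("wrist","shaker_1_center"):
    uv=np.array(r["centre"])*[512,384];print(round(r["score"],2),uv.round(),wplane(uv,105,s).round())
E
```

```text
t 13.82 [532.  214.3 235.9] x [-0.334  0.943] y [0.943 0.334] F [-0.31  0.74 -0.8 ] w 92.0
0.86 [261. 183.] [536. 216. 105.]
```

View pics/b4.png

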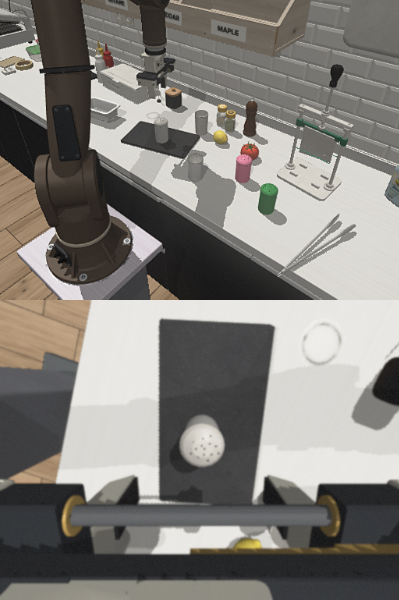

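The shaker stands upright on the tray, with its cap at wrist-half pixel (202,445), well inside the edges. A stands on the worktop at scene (196,166).

```bash
python3 -c "
from bench import arm
print(arm.sign_off())"
```

```text
the job is handed in; nothing more can be done
None
```

The nearly empty shaker is standing on the slate tray and the full one is back on the worktop where it started. I handed the job in at about 14 s of the 48 s allowed; the sign-off gave no verdict.

- **Weighing:** I lifted both. The shaker at (448, −43) read 6.3–7.7 N, so it is the full one, and I set it back on the same spot. The other, at (458, −224), read about 1.2 N, so it is the nearly empty one. That is slightly under the stated 1.3–1.9 N, but within the sensor noise.
- **Placing:** The nearly empty one was released at about (533, 215). The tray centre measured about (540, 230), so the shaker's axis is well inside the edges.
- **Last checks:** The final pictures show both shakers upright, and the gripper is open and about 170 mm above where it released.
- **Disagreements:** The cap heights from the two fixed cameras came out at 89–93 mm, about 10 mm lower than expected. The two tray-centre estimates differed by about 10 mm. Neither affected the grasps or the placing.
- **Contact force:** The force on the tool rose to about 12 N when the shaker touched the tray, well under the limits.

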